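# Turn a specimen mount face up and close it in its display case

## Task

One of the two wooden specimen mounts lies face down, with its plain back up. Turn it over, lay it face up and flat in the nest between the four corner cleats of the open display case, without dropping it, and only then shut the case's lid fully. Leave the other mount and the other things on the worktop where they are.

Things in the scene. Friction and masses are not known exactly. Their poses are not given: they have to be found in the camera images.
- mount: The mount to turn over: flat wooden block 72 (x) x 46 (y) x 18 (z) mm, 50 to 100 g, lying on its picture face at the start. The picture face (framed, with a small spiral fossil on white card) looks along -z; the plain back with two small screws looks along +z. Origin: centre of the picture face. It can stand by itself on any edge.
- mount_mid (a point): Middle of that block (9 mm from either face), axes as the mount's.
- mount_b: Second mount of the same shape and size, already face up; leave it. Origin: centre of its back on the worktop, x along its 72 mm, z up out of its picture face.
- case: Open display case, fixed to the worktop: shallow plastic box 128 (x) x 150 (y) x 24 (z) mm, walls and floor 4 mm. Origin: centre of its underside. Its lid is hinged on its +x rim, away from the robot.
- nest (a point): Centre of the nest on the case's inner floor, 4 mm above the worktop and 8 mm to the -x side of the case's middle; axes as the case's. Four L-shaped corner cleats 5 mm high hold a mount with its 72 mm along the case's y axis, with 3 mm of play on each side. The middles of the sides are free for fingers (48 mm on the long sides).
- case_lid (a joint): Lid angle in rad: 0 shut, about 1.57 upright, up to 1.9 leaning back. The hinge is stiff and stays where it is left. The lid is a clear plate 6 mm thick, 128 mm deep and 150 mm wide.
- case_lid_hinge (a point): Middle of the lid's hinge line, on the case's +x rim; the line runs along the case's y axis.
- case_lid_handle (a point): Top of the small black knob in the middle of the lid's outer face, 98 mm from the hinge line and standing 35 mm proud of the face.
- beaker: Empty glass beaker, 61 mm across at most, 68 mm high; origin: centre of its underside. Bystander.
- full_jar: Closed specimen jar with a lid, 51 mm across, 59 mm high; origin: centre of its underside. Bystander.
- spool: Thread spool 27 mm across, 32 mm high, its axis 15 mm along +y from the origin. Bystander.
- forceps: Forceps 18 (x) x 127 (y) x 10 mm lying flat; origin: centre of its underside. Bystander.
- tape: Roll of tape lying flat, 109 mm across, 24 mm high; origin: centre of its underside. Bystander.
- marker: Marker pen 18 (x) x 120 (y) x 18 mm lying; origin: centre of its underside. Bystander.
Not all that is in view belongs to the job. Leave any pink or purple look-alike of the mount alone.

How it is judged:
On the way:
1. the mount lies face up and flat in the nest, released, while the lid is still open (angle between mount's own z axis and vertical above 3.05 rad and horizontal distance between mount_mid and nest below 0.006 m and z of mount_mid in the frame of nest below 0.0115 m and angle between the x axis of mount and the y axis of case, either way round below 0.12 rad and contact force between the fingers and mount below 0.05 N and value of joint case_lid above 1 rad and linear speed of mount below 0.02 m/s), for 0.2 s.
At the end, for the whole second after the job is handed in: The mount lies still, face up and flat (within 5 degrees) on the case's floor in the nest, its middle within 6 mm of the nest's centre and its long side along the case's y axis within 7 degrees, released, and the lid is shut to within 0.06 rad (angle between mount's own z axis and vertical above 3.05 rad and horizontal distance between mount_mid and nest below 0.006 m and z of mount_mid in the frame of nest below 0.0115 m and angle between the x axis of mount and the y axis of case, either way round below 0.12 rad and contact force between the fingers and mount below 0.05 N and value of joint case_lid below 0.06 rad and linear speed of mount below 0.02 m/s); the robot touches nothing.
It fails at once if the other mount was pushed more than 30 mm or turned over (distance of mount_b from where it was at the start of the episode above 0.03 m or angle between mount_b's own z axis and vertical above 0.6 rad).
It fails at once if another thing standing or lying on the worktop was pushed more than 30 mm or tipped (distance of any of beaker, full_jar, spool, forceps, tape, marker from where it was at the start of the episode above 0.03 m or angle between any of beaker, full_jar, spool, forceps, tape, marker's own z axis and vertical above 0.6 rad).
It fails at once if the mount was dropped (free of the fingers and faster than 0.8 m/s, a fall of more than about 30 mm) (contact force between the fingers and mount below 0.05 N and linear speed of mount above 0.8 m/s).
It also fails if it takes over 72 s, if anything falls off the work surface, if the arm or the gripper's body presses on something with over 40 N, if the wrist force passes 120 N, or if a joint passes its speed limit or range.

## Robot

A 6-joint arm with a two-finger parallel gripper is mounted at the origin on a cart in front of the work surface, level with it; the furniture and walls round the work are solid. World frame = base frame: x ahead of the robot, y to its left, z up, the work surface at z = 0. Lengths are in m, angles in rad, forces in N, time in s.
With the tool pointing down it reaches from about 0.275 to 0.875 m from the base axis. Payload 12.5 kg.
Tool frame: the origin (TCP) lies midway between the tips of the shut fingers; the grasp point (between the pads) lies manip.grip_point_offset behind it (manip.grip_point_offset is the distance from the TCP to the grasp point, in m); z points along the fingers, y is the direction in which the jaws open and shut (so a half turn about z gives the same grasp; the last joint's range is limited). The gripper opens to 85 mm and grips with 20 to 120 N. Pads are 22 mm wide; open, the fingers measure 114 mm over their backs; the gripper's body (76 mm by 85 mm) begins 54 mm behind the grasp point. The pads swing forward as they close: fully open they stand 13 mm farther back than shut.
Start: joints at [-1.363, 0.351, 1.652, -0, 1.139, -0.085], TCP at [0.159, -0.527, 0.231] pointing down, gripper open.
Joint ranges: [-2.75, 2.75], [-0.79, 2.1], [0.01, 2.65], [-1.57, 4.71], [0.07, 3.14], [-2.87, 2.87]. Speed limits (rad/s): [2.22, 2.22, 2.79, 3.14, 3.14, 3.14].

## Interface

Orientations are given as a unit quaternion [x, y, z, w].
In Python, from station import manip, solver, telemetry, cams, ticket gives the robot as it stands. Calls block until the motion is done:
- manip.move_ptp(position, orientation): joint-space move of the TCP to a pose.
- manip.servo_line(position, rot=None, rate=0.15, force_limit=None): straight line of the TCP; rot=None keeps the orientation; rate is the mean speed in m/s. With force_limit (N) it stops when the force on the tool has changed by that much, and returns True; else False.
- manip.movej(angles): joint-space move.
- manip.let_go() and manip.close_gripper(squeeze=None): open the fingers fully, or close them until they stop; squeeze is the grip in N (None keeps the last).
- manip.sleep(seconds).
- solver.solve_ik(position, orientation): joint angles nearest the present ones, or None.
- telemetry.observe(): the state.
- cams.get_image(name): name is "scene" or "side" or "wrist"; returns (picture, depth): 480x640x3 uint8, red, green, blue; 480x640 float32, m along the optical axis (not along the pixel's ray), 0 where there is no reading.
- cams.calibration(name): a dict with "K" (3x3 intrinsics, pixels), "world_from_camera" (4x4, takes a point from camera to world coordinates). Camera axes: x right, y down, z forward; pixel columns grow to the right and rows downward; lengths in m; the calibration is good to about 2 mm. A picture is of the moment at which its call begins: read the wrist's pose just before it. calibration takes no time and is no camera call; for the wrist camera it gives the pose at the moment of the call.
A pose or a line that the arm cannot do raises manip.Unreachable and nothing moves.
- ticket.finish_job(): hands the job in, once; it reports no verdict.
The state is a dict: "time": time; "qpos": joint angles; "qvel": joint speeds; "joint_torque": joint torques, N m; "ee_pos": TCP position; "orientation": TCP orientation; "wrist_force": force on the tool from outside, world axes, zero at the start; "torque": the same for the moment, N m; "grip_width": finger opening in m.
Only numpy, scipy, OpenCV 4.12 (cv2) and the standard library are available. Lean on these libraries where they do the work, as an engineer would, in place of code of your own. Each camera call takes 0.05 s, during which the arm holds its last target.

## Working session

There is one attempt and no reset: what is moved stays moved. The work goes in short steps, each a Python script; the robot and the scene stay as the last script left them, time stands still between calls to the robot, and variables do not carry over. Pictures are saved under pics/ and viewed, and the job is handed in when it is done.

```bash
ls; mkdir -p pics; python3 - <<'E'
from station import manip, solver, telemetry, cams, ticket
import cv2
print(manip.grip_point_offset)
for n in ("scene","side","wrist"):
    c=cams.calibration(n); print(n,c["K"],c["world_from_camera"])
    p,d=cams.get_image(n); cv2.imwrite(f"pics/{n}0.png",p[:,:,::-1]); 
    import numpy as np; np.save(f"pics/{n}0.npy",d)
s=telemetry.observe(); print(s)
E
```

```text
pics
0.0187
scene [[575.9304046    0.         327.78092907]
 [  0.         575.9304046  239.25757162]
 [  0.           0.           1.        ]] [[ 0.62875167 -0.40030609  0.66665311 -0.20988928]
 [-0.77757949 -0.31656583  0.54328281 -0.7337822 ]
 [-0.00643983 -0.85996576 -0.5103111   0.64871748]
 [ 0.          0.          0.          1.        ]]
side [[448.48475075   0.         317.09932767]
 [  0.         448.48475075 238.1549095 ]
 [  0.           0.           1.        ]] [[ 0.89593913 -0.25052365  0.36678464  0.17597992]
 [-0.44385026 -0.53661418  0.71766438 -0.88548866]
 [ 0.01702994 -0.80578106 -0.59196863  0.70173824]
 [ 0.          0.          0.          1.        ]]
wrist [[379.04583051   0.         313.97006939]
 [  0.         379.04583051 240.81257852]
 [  0.           0.           1.        ]] [[ 2.87616093e-01 -9.17180489e-01 -2.75784217e-01  2.28842303e-01]
 [-9.57745548e-01 -2.75635348e-01 -8.21499856e-02 -5.05840516e-01]
 [-6.69514600e-04  2.87758763e-01 -9.57702692e-01  3.73896509e-01]
 [ 0.00000000e+00  0.00000000e+00  0.00000000e+00  1.00000000e+00]]
{'time': 0.15, 'qpos': array([-1.36263261e+00,  3.51110050e-01,  1.65224024e+00,  2.12637642e-05,
        1.13909242e+00, -8.46168235e-02]), 'qvel': array([ 0.0006792 , -0.00110101, -0.00312091,  0.00081174,  0.00120132,
       -0.00030412]), 'joint_torque': array([ 2.35560319e-04, -5.06251752e+01, -2.91501689e+01, -9.87356884e-05,
        3.36497331e-03,  5.18541685e-05]), 'ee_pos': array([ 0.15871018, -0.52635702,  0.23089742]), 'orientation': array([ 9.89304626e-01,  1.45863550e-01, -1.66025720e-05, -4.24812805e-04]), 'wrist_force': array([ 0.67587664,  0.72418443, -0.64515209]), 'torque': array([0.00762053, 0.01501588, 0.05139138]), 'grip_width': 0.08556817818178677}
```

View pics/scene0.png

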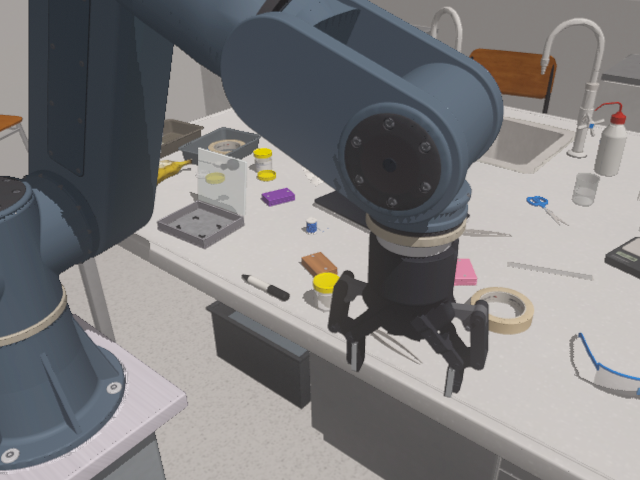

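View pics/side0.png

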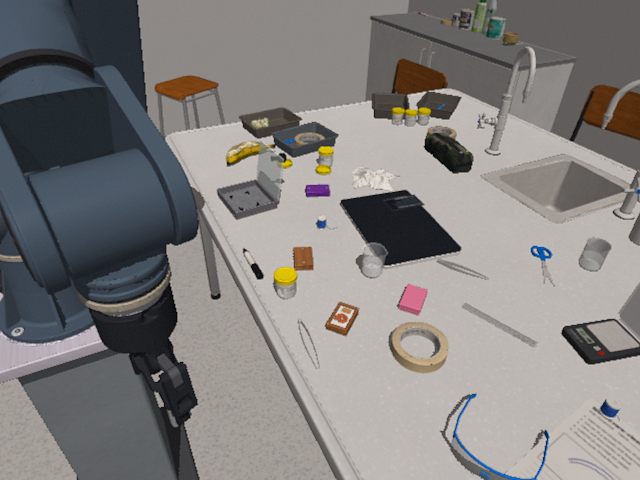

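View pics/wrist0.png

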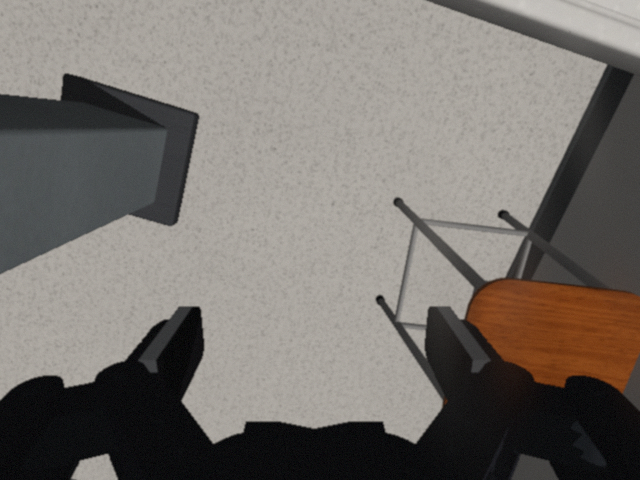

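```bash
cat > h.py <<'E'
import numpy as np, cv2
from scipy.spatial.transform import Rotation as R
def ray(c,uv,z):
    K=np.array(c["K"]);T=np.array(c["world_from_camera"])
    uv=np.atleast_2d(uv).astype(float)
    d=np.c_[(uv[:,0]-K[0,2])/K[0,0],(uv[:,1]-K[1,2])/K[1,1],np.ones(len(uv))]@T[:3,:3].T
    o=T[:3,3]; return o+d*((z-o[2])/d[:,2])[:,None]
def dep(c,d,mask):
    K=np.array(c["K"]);T=np.array(c["world_from_camera"])
    v,u=np.nonzero(mask&(d>0)); z=d[v,u]
    p=np.c_[(u-K[0,2])/K[0,0]*z,(v-K[1,2])/K[1,1]*z,z]
    return p@T[:3,:3].T+T[:3,3]
E
python3 - <<'E'
from h import *
from station import cams
p=cv2.imread("pics/side0.png")
cv2.imwrite("pics/side0c.png",cv2.resize(p[130:390,180:460],None,fx=2.8,fy=2.3,interpolation=cv2.INTER_CUBIC))
c=cams.calibration("side")
hsv=cv2.cvtColor(p,cv2.COLOR_BGR2HSV)
m=cv2.inRange(hsv,(3,90,60),(16,255,200))
m[:230]=0;m[350:]=0;m[:,:270]=0;m[:,380:]=0
d=np.load("pics/side0.npy")
n,l,st,ce=cv2.connectedComponentsWithStats(m)
for i in range(1,n):
    if st[i,4]>60:
        P=dep(c,d,l==i); print(st[i],ce[i],P.mean(0),P.min(0),P.max(0), ray(c,ce[i],.018))
for uv,z in [((218,188),.024),((250,217),.024),((281,202),.024),((244,180),.024),((285,280),.059),((250,264),.01),((308,343),.01),((322,222),.016),((373,260),.03)]:
    print(uv,ray(c,uv,z)[0].round(3))
E
```

```text
[293 247  20  24 416] [302.66586538 258.19471154] [ 0.53322527 -0.11147229  0.01480419] [ 0.50379442 -0.14533592 -0.00349999] [ 0.5664023  -0.05029137  0.02026553] [[ 0.5314426  -0.11532141  0.018     ]]
[326 302  33  33 420] [341.40714286 319.85952381] [ 0.52092394 -0.329622    0.01389865] [ 0.48561628 -0.36309011 -0.00299356] [ 0.5679938  -0.26686752  0.02052652] [[ 0.51857473 -0.33333276  0.018     ]]
(218, 188) [0.44  0.288 0.024]
(250, 217) [0.474 0.1   0.024]
(281, 202) [0.58  0.136 0.024]
(244, 180) [0.526 0.303 0.024]
(285, 280) [ 0.445 -0.213  0.059]
(250, 264) [ 0.412 -0.073  0.01 ]
(308, 343) [ 0.433 -0.353  0.01 ]
(322, 222) [0.646 0.007 0.016]
(373, 260) [ 0.674 -0.206  0.03 ]
```

View pics/side0c.png

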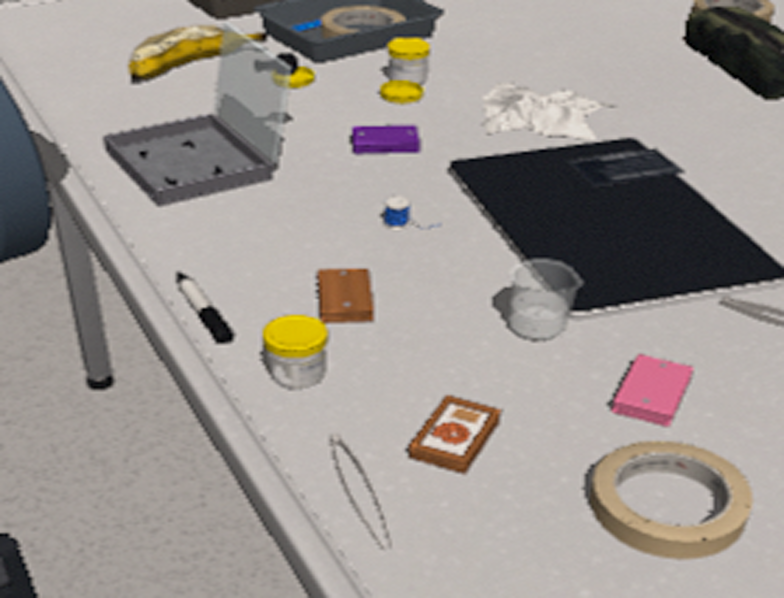

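```bash
python3 - <<'E'
from h import *
from station import manip, telemetry, cams
for i,pos in enumerate([(0.46,-0.10,0.25),(0.46,0.19,0.30)]):
    manip.move_ptp(list(pos),[1,0,0,0])
    c=cams.calibration("wrist"); p,d=cams.get_image("wrist")
    cv2.imwrite(f"pics/w{i+1}.png",p[:,:,::-1]); np.savez(f"pics/w{i+1}.npz",d=d,K=c["K"],world_from_camera=c["world_from_camera"])
    print(telemetry.observe()["time"],telemetry.observe()["qpos"].round(3))
E
```

```text
2.0917 [-0.314  0.185  1.825 -0.     1.132  1.257]
3.275 [ 0.296  0.188  1.694 -0.     1.26   1.868]
```

View pics/w1.png

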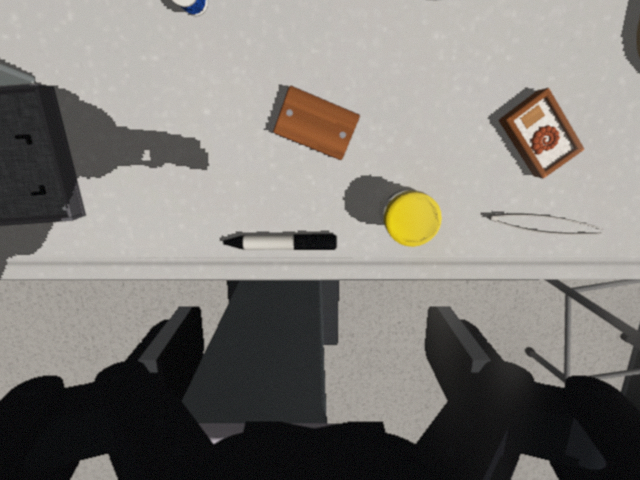

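View pics/w2.png

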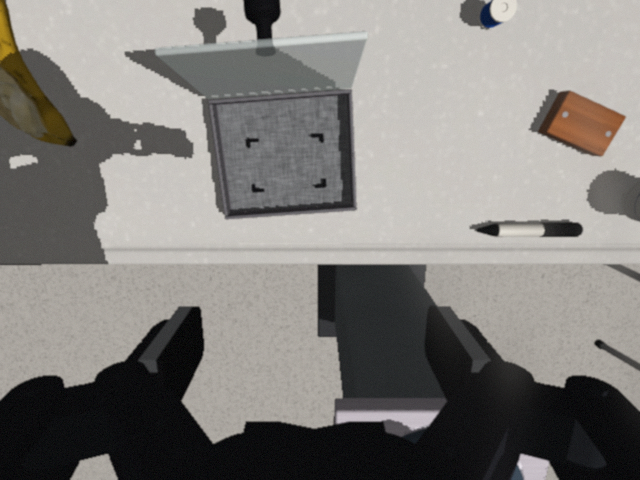

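```bash
python3 - <<'E'
from h import *
for f,box in (("w1",(255,75,375,170)),("w2",(520,80,640,170))):
    p=cv2.imread(f"pics/{f}.png"); c=np.load(f"pics/{f}.npz"); d=c["d"]
    hsv=cv2.cvtColor(p,cv2.COLOR_BGR2HSV)
    m=cv2.inRange(hsv,(3,90,60),(18,255,255)); k=np.zeros_like(m);x0,y0,x1,y1=box;k[y0:y1,x0:x1]=255;m&=k
    P=dep(c,d,m>0)
    T=P[P[:,2]>.0155]; rect=cv2.minAreaRect(T[:,:2].astype(np.float32)); print(f,"top z",np.median(T[:,2]),rect,cv2.boxPoints(rect))
    cs=max(cv2.findContours(m,0,1)[0],key=cv2.contourArea)
    print(" blob rays z.018",cv2.minAreaRect(ray(c,cs[:,0],.018)[:,:2].astype(np.float32)))
# case in w2
c=np.load("pics/w2.npz");p=cv2.imread("pics/w2.png");d=c["d"]
cv2.imwrite("pics/w2c.png",cv2.resize(p[20:230,150:380],None,fx=3.2,fy=2.8,interpolation=cv2.INTER_CUBIC))
g=cv2.cvtColor(p,cv2.COLOR_BGR2GRAY)
k=np.zeros_like(g);k[128:196,240:332]=1
m=((g<55)&(k>0)).astype(np.uint8)
n,l,st,ce=cv2.connectedComponentsWithStats(m)
for i in range(1,n):
    if st[i,4]>15: print(st[i],ce[i],ray(c,ce[i],.009)[0].round(4))
K=np.zeros_like(g,bool);K[60:230,190:370]=1
P=dep(c,d,K); 
rim=P[(P[:,2]>.019)&(P[:,2]<.029)]; r=cv2.minAreaRect(rim[:,:2].astype(np.float32)); print("rim",r,len(rim))
fl=P[(P[:,2]<.008)&(P[:,0]>.45)]; print("floor z",np.median(dep(c,d,(np.indices(g.shape)[0]>140)&(np.indices(g.shape)[0]<180)&(np.indices(g.shape)[1]>265)&(np.indices(g.shape)[1]<305))[:,2]))
lid=P[P[:,2]>.04];print("lid",len(lid),lid.min(0),lid.max(0))
E
```

```text
w1 top z 0.018358849510090536 ((0.5362297892570496, -0.10298711061477661), (0.07141417264938354, 0.04516782611608505), 68.09474182128906) [[ 0.50195503 -0.12769078]
 [ 0.54386187 -0.14454167]
 [ 0.57050455 -0.07828344]
 [ 0.5285977  -0.06143256]]
 blob rays z.018 ((0.536283016204834, -0.10295809805393219), (0.0710873007774353, 0.04515378549695015), 68.06266021728516)
w2 top z 0.018392029971093404 ((0.5361306071281433, -0.1019999235868454), (0.07292500138282776, 0.04602647200226784), 68.3180923461914) [[ 0.5012744  -0.12738036]
 [ 0.54404444 -0.144385  ]
 [ 0.5709868  -0.07661949]
 [ 0.5282168  -0.05961485]]
 blob rays z.018 ((0.5361942648887634, -0.09850262850522995), (0.07889355719089508, 0.04726678878068924), 68.90853118896484)
[311 134  13   8  54] [317.94444444 136.24074074] [0.5235 0.1838 0.009 ]
[246 138  12  10  56] [250.14285714 141.42857143] [0.5181 0.2589 0.009 ]
[315 179  11   9  58] [321.17241379 183.65517241] [0.4712 0.1801 0.009 ]
[252 184  12   8  52] [256.25       188.82692308] [0.4654 0.2546 0.009 ]
rim ((0.5029258728027344, 0.22026336193084717), (0.12934133410453796, 0.1500779092311859), 3.889632225036621) 2232
floor z 0.004670274221941689
lid 4962 [0.56384285 0.15035332 0.04002555] [0.58521645 0.29952055 0.13604154]
```

View pics/w2c.png

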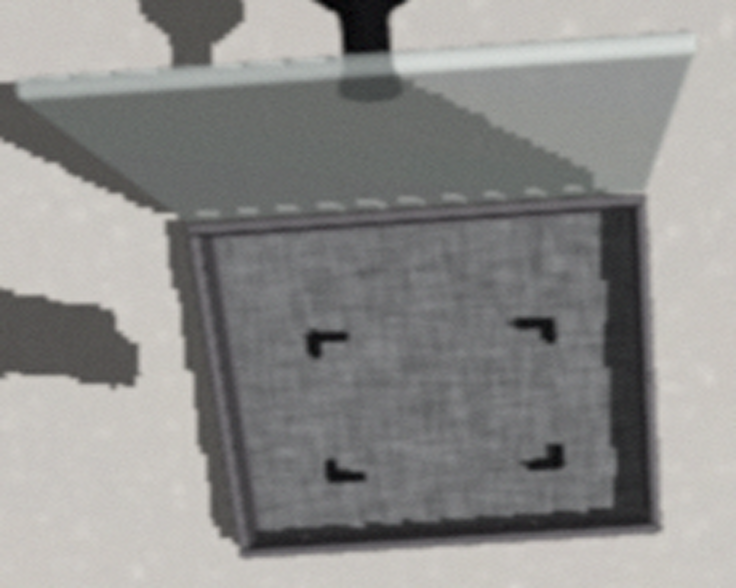

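```bash
cat >> h.py <<'E'
def pose(P, h, tau, flip=0):
    """P=TCP pos; h heading (deg) of u; tau tilt deg (tool points towards +u for >0); flip=0: tool x=+u at tau 0"""
    u=np.array([np.cos(np.radians(h)),np.sin(np.radians(h)),0]); t=np.radians(tau); z=np.array([0,0,1.])
    a=-z*np.cos(t)+u*np.sin(t)
    x=u*np.cos(t)+z*np.sin(t)
    if flip: x=-x
    y=np.cross(a,x)
    return np.array(P),R.from_matrix(np.c_[x,y,a]).as_quat(),a
def tcp(G,h,tau,flip=0,off=.0187):
    _,q,a=pose(G,h,tau,flip); return np.array(G)+a*off,q
E
python3 - <<'E'
from h import *
from station import solver
def t(name,G,h,tau,flip):
    p,q=tcp(G,h,tau,flip); r=solver.solve_ik(list(p),list(q)); print(name,h,tau,flip,None if r is None else np.round(r,2))
for tau in(-30,-20,-10,0): t("pick",(.536,-.103,.02),68,tau,0); 
for h in (60,70,80,90):
  for tau in (60,70,80,90): t("stand1",(.48,-.02,.05),h,tau,0)
for h in (60,70,80,90,100,110):
  for tau in (-60,-70,-80,-90):
    for f in (0,1): t("stand2",(.48,-.02,.05),h,tau,f)
for tau in (0,10,20,30):
  for f in (0,1):
   for h in (94,): t("place",(.4947,.2195,.03),h,tau,f)
E
```

```text
pick 68 -30 0 [-0.06  0.78  1.7  -0.63  0.94  0.77]
pick 68 -20 0 [-0.13  0.74  1.74 -0.47  0.82  0.61]
pick 68 -10 0 [-0.2   0.7   1.77 -0.26  0.72  0.39]
pick 68 0 0 [-0.28  0.68  1.8  -0.    0.66  0.11]
stand1 60 60 0 [-0.61  0.78  2.08  1.33  1.09 -1.26]
stand1 60 70 0 [-0.65  0.87  2.06  1.37  1.26 -1.36]
stand1 60 80 0 [-0.68  0.98  2.03  1.39  1.42 -1.43]
stand1 60 90 0 [-0.69  1.08  1.98  1.41  1.58 -1.49]
stand1 70 60 0 [-0.6   0.8   1.99  1.16  1.16 -1.2 ]
stand1 70 70 0 [-0.63  0.89  1.96  1.2   1.32 -1.29]
stand1 70 80 0 [-0.66  0.98  1.93  1.23  1.47 -1.35]
stand1 70 90 0 [-0.67  1.08  1.88  1.26  1.63 -1.4 ]
stand1 80 60 0 [-0.57  0.82  1.9   1.    1.24 -1.17]
stand1 80 70 0 [-0.61  0.91  1.87  1.05  1.39 -1.24]
stand1 80 80 0 [-0.63  1.    1.83  1.09  1.54 -1.29]
stand1 80 90 0 [-0.63  1.09  1.78  1.13  1.69 -1.33]
stand1 90 60 0 [-0.54  0.85  1.81  0.87  1.33 -1.15]
stand1 90 70 0 [-0.57  0.93  1.77  0.92  1.47 -1.21]
stand1 90 80 0 [-0.59  1.02  1.73  0.96  1.62 -1.25]
stand1 90 90 0 [-0.59  1.11  1.69  1.01  1.76 -1.28]
stand2 60 -60 0 [ 0.2   0.92  1.61 -0.71  1.49
[... 2197 characters left out ...]
.31  0.79  2.04 -1.43  1.06 -1.93]
stand2 110 -70 0 [ 0.35  0.88  2.01 -1.48  1.23  1.31]
stand2 110 -70 1 [ 0.35  0.88  2.01 -1.48  1.23 -1.83]
stand2 110 -80 0 [ 0.38  0.98  1.98 -1.51  1.4   1.38]
stand2 110 -80 1 [ 0.38  0.98  1.98 -1.51  1.4  -1.76]
stand2 110 -90 0 [ 0.39  1.08  1.93 -1.53  1.58  1.44]
stand2 110 -90 1 [ 0.39  1.08  1.93 -1.53  1.58 -1.7 ]
place 94 0 0 [ 0.33  0.66  1.81 -0.    0.67  0.26]
place 94 0 1 None
place 94 10 0 [ 0.25  0.65  1.85  0.29  0.63 -0.05]
place 94 10 1 None
place 94 20 0 [ 0.17  0.66  1.87  0.59  0.66 -0.37]
place 94 20 1 [0.17 0.66 1.87 0.59 0.66 2.77]
place 94 30 0 [ 0.1   0.69  1.89  0.84  0.74 -0.65]
place 94 30 1 [0.1  0.69 1.89 0.84 0.74 2.49]
```

```bash
cat >> h.py <<'E'
def TM(p,Rm): T=np.eye(4);T[:3,:3]=Rm;T[:3,3]=p;return T
def Tt(p,q): return TM(p,R.from_quat(q).as_matrix())
def mnt(c,mx,mz):
    mx=np.array(mx,float);mz=np.array(mz,float);return TM(c,np.c_[mx,np.cross(mz,mx),mz])
def hd(h): h=np.radians(h);return np.array([np.cos(h),np.sin(h),0])
def pq(T): return list(T[:3,3]),list(R.from_matrix(T[:3,:3]).as_quat())
E
python3 - <<'E'
from h import *
from station import manip, telemetry, solver
C=np.array([.5362,-.1030,0]); h=68.1
P=C+.014*hd(h); P[2]=.003
p,q,a=pose(P,h,-15)
manip.move_ptp(list(p-a*.09),list(q))
print(manip.servo_line(list(p),force_limit=15,rate=.12)); 
print(telemetry.observe()["ee_pos"])
manip.close_gripper(80); s=telemetry.observe(); print(s["grip_width"],s["wrist_force"])
T0=Tt(s["ee_pos"],s["orientation"])
M0=mnt([C[0],C[1],.009],hd(h),[0,0,1])
rel=np.linalg.inv(M0)@T0; np.save("rel1.npy",rel)
manip.servo_line([p[0],p[1],.12])
us=hd(105)
S=lambda z: mnt([.49,-.03,.036+z],[0,0,1],-us)@rel
pp,qq=pq(S(.06)); print(solver.solve_ik(pp,qq), pp)
manip.move_ptp(pp,qq)
s=telemetry.observe(); print(s["time"],s["grip_width"],s["wrist_force"])
import station
from station import cams
pc,d=cams.get_image("side"); cv2.imwrite("pics/s2.png",pc[150:390,180:480,::-1]); 
E
python3 -c "
import cv2;i=cv2.imread('pics/s2.png');cv2.imwrite('pics/s2b.png',cv2.resize(i,None,fx=2.5,fy=2.5))"
```

```text
False
[ 0.54194132 -0.08991873  0.00363964]
0.04387565336043604 [0.40417308 1.4187774  6.40461695]
[-0.53114322  0.91930488  1.58191462  0.7660993   1.77551663 -1.12772399] [np.float64(0.489180114762606), np.float64(-0.024879106154722167), np.float64(0.11031495056724257)]
8.25 0.04413041888255518 [ 0.7412646   0.55235667 -0.92761641]
```

View pics/s2b.png

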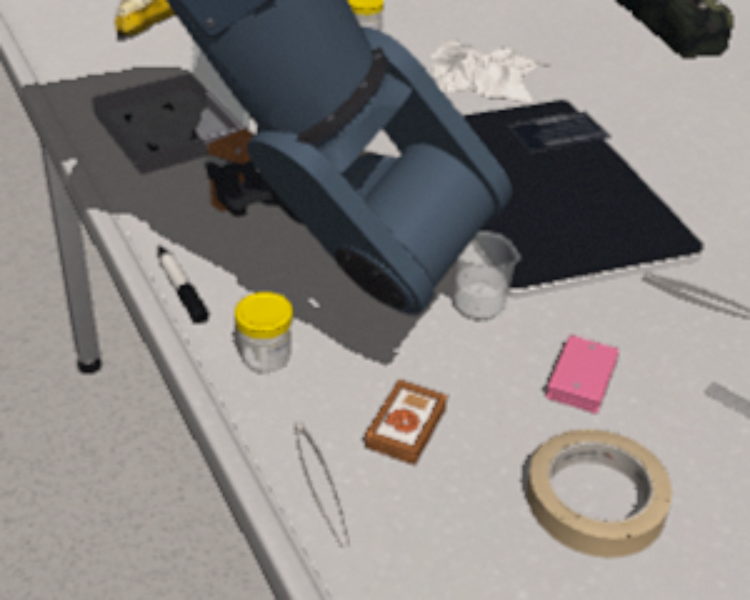

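```bash
python3 - <<'E'
from h import *
from station import manip, telemetry, cams
PP=[]
for n in("side","scene"):
    c=cams.calibration(n); p,d=cams.get_image(n); cv2.imwrite(f"pics/{n}3.png",p[:,:,::-1])
    P=dep(c,d,d>0); PP.append(P)
    print(n,cams.calibration(n)["world_from_camera"][0][3])
P=np.vstack(PP)
# points in column
for x0 in np.arange(.40,.72,.03):
    row=[]
    for y0 in np.arange(-.36,.0,.03):
        k=(abs(P[:,0]-x0)<.015)&(abs(P[:,1]-y0)<.015)&(P[:,2]>.07)&(P[:,2]<.4)
        row.append("%4d"%(P[k,2].min()*1000) if k.sum()>3 else "   .")
    print("%.2f"%x0,*row)
E
```

```text
side 0.1759799173110591
scene -0.2098892770075287
0.40    .    .    .  325  305  308  330    .    .    .    .    .
0.43    .    .  264  240  212  213  287    .    .    .    .    .
0.46    .    .  199  178  164  212  253  122  115  108   70   70
0.49    .  151  131  122  125  129  114  113  114  114  125   70
0.52    .  123  110  111  183  118  113  172  143  130  110  105
0.55    .  142  154  212  186  194    .    .    .  135  131    .
0.58    .  165  151  223  215  200    .    .    .  141    .    .
0.61    .    .  169  241    .    .    .    .    .    .    .    .
0.64    .    .    .    .    .    .    .    .    .    .    .    .
0.67    .    .    .    .    .    .    .    .    .    .    .    .
0.70    .    .    .    .    .    .    .    .    .    .    .    .
```

View pics/scene3.png

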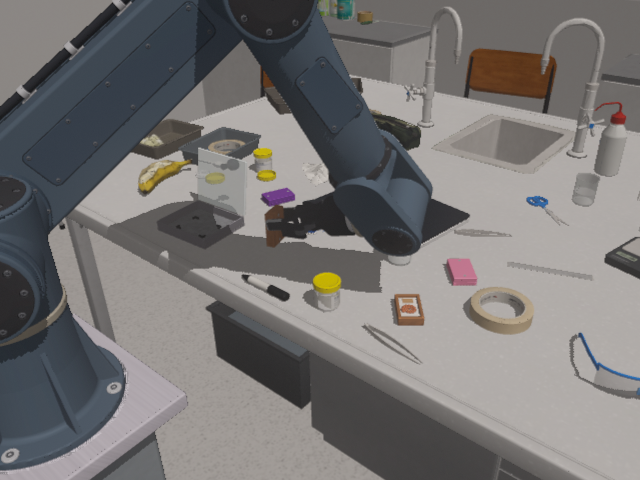

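```bash
python3 - <<'E'
from h import *
from station import manip, telemetry, cams
rel=np.load("rel1.npy"); us=hd(105)
S=lambda z: pq(mnt([.50,-.03,.036+z],[0,0,1],-us)@rel)
c=np.load("pics/w1.npz"); print("jar",ray(c,(415,218),.059)[0])
p,q=S(.02); manip.servo_line(p,rot=q,rate=.1)
p,q=S(-.004); print(manip.servo_line(p,rate=.03,force_limit=5))
s=telemetry.observe(); print(s["time"],s["ee_pos"],p,s["wrist_force"],s["grip_width"])
pc,d=cams.get_image("scene"); cv2.imwrite("pics/s4.png",cv2.resize(pc[150:350,180:430,::-1],None,fx=3,fy=3))
E
```

```text
jar [ 0.45419008 -0.19250744  0.059     ]
True
9.6167 [ 0.49895717 -0.02469968  0.04991313] [np.float64(0.499180114762606), np.float64(-0.024879106154722167), np.float64(0.046314950567242566)] [ 0.53430022 -0.44351046  4.58698304] 0.04358975541283498
```

View pics/s4.png

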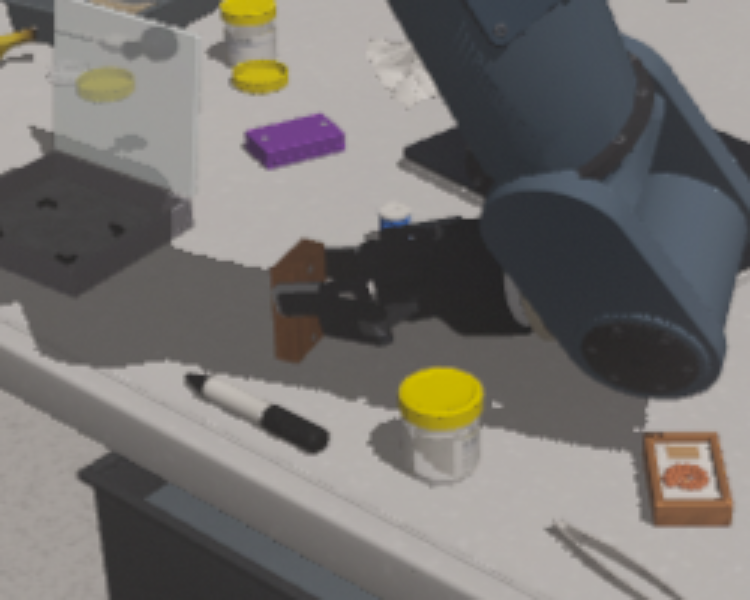

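```bash
python3 - <<'E'
from h import *
from station import manip, telemetry, cams
s=telemetry.observe(); a=R.from_quat(s["orientation"]).as_matrix()[:,2]; p0=s["ee_pos"]
manip.let_go(); manip.sleep(.2)
manip.servo_line(list(p0-a*.07),rate=.1); 
p1=p0-a*.07; manip.servo_line([p1[0],p1[1],.2],rate=.25)
c=cams.calibration("wrist")
for n in("scene","side","wrist"):
    pc,d=cams.get_image(n); cv2.imwrite(f"pics/{n}5.png",pc[:,:,::-1]);np.savez(f"pics/{n}5.npz",d=d,**{k:np.array(v) for k,v in cams.calibration(n).items()})
print(telemetry.observe()["time"])
i=cv2.imread("pics/scene5.png")[150:350,180:430];j=cv2.imread("pics/side5.png")[150:350,180:430]
cv2.imwrite("pics/c5.png",cv2.resize(np.vstack([i,j]),None,fx=1.5*1.3,fy=1.4))
E
```

```text
12.0333
```

View pics/c5.png

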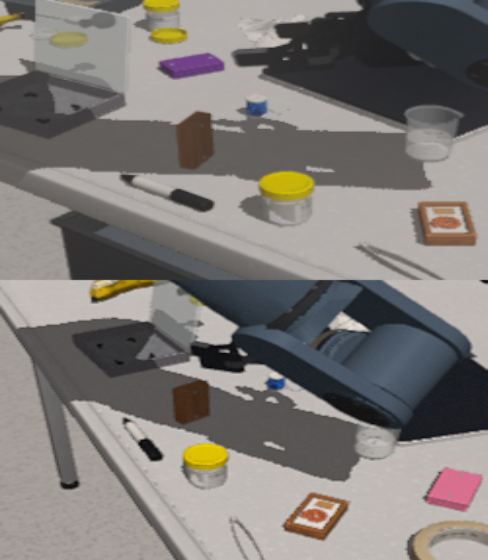

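View pics/wrist5.png

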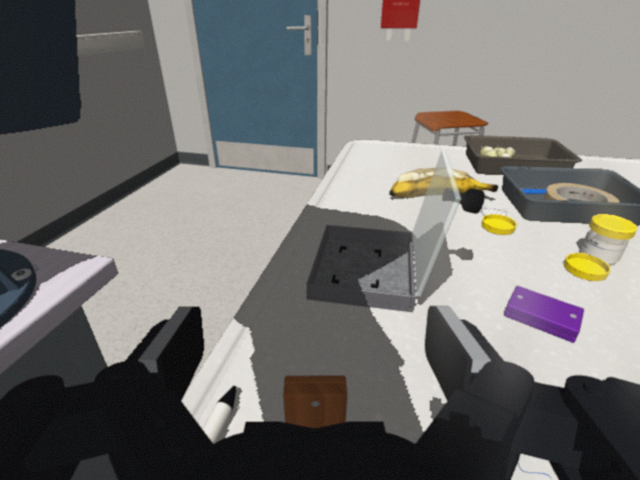

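```bash
python3 - <<'E'
from h import *
from station import manip, telemetry, cams, solver
for n,box in(("wrist",(270,365,360,420)),("scene",(265,220,300,275)),("side",(265,210,300,260))):
    c=np.load(f"pics/{n}5.npz"); p=cv2.imread(f"pics/{n}5.png"); hsv=cv2.cvtColor(p,cv2.COLOR_BGR2HSV)
    m=cv2.inRange(hsv,(3,90,30),(18,255,255)); k=np.zeros_like(m);x0,y0,x1,y1=box;k[y0:y1,x0:x1]=255;m&=k
    P=dep(c,c["d"],m>0); P=P[(abs(P[:,0]-.5)<.06)&(abs(P[:,1]+.03)<.06)]
    T=P[P[:,2]>.068]
    print(n,len(P),P.min(0),P.max(0),"top",len(T),np.median(T,0) if len(T) else"",cv2.minAreaRect(T[:,:2].astype(np.float32)) if len(T)>3 else "", cv2.minAreaRect(P[:,:2].astype(np.float32)))
C2=[.50,-.03]
p,q=tcp([.50,-.03,.05],105,-78,1)
print(p,solver.solve_ik(list(p),list(q)))
_,_,a=pose(p,105,-78,1); print(a,solver.solve_ik(list(p-a*.1),list(q)),solver.solve_ik(list(p-a*.1+[0,0,.1]),list(q)))
E
```

```text
wrist 2668 [ 0.47720871 -0.04601514  0.00149298] [0.52423213 0.01013985 0.07481082] top 1463 [ 0.50125812 -0.03337185  0.0724547 ] ((0.5006990432739258, -0.031676262617111206), (0.045189447700977325, 0.01827823743224144), 15.058225631713867) ((0.5001689195632935, -0.018408656120300293), (0.051404282450675964, 0.04475236311554909), 15.86017894744873)
scene 553 [ 4.72572490e-01 -4.65075881e-02  4.36945588e-04] [ 0.52163561 -0.01929008  0.07398098] top 92 [ 0.496753   -0.03303408  0.0700923 ] ((0.4973202645778656, -0.03251774609088898), (0.04751386120915413, 0.017321351915597916), 15.284547805786133) ((0.49739187955856323, -0.03316903114318848), (0.04955184459686279, 0.018291978165507317), 12.202115058898926)
side 456 [ 0.47693834 -0.05036765 -0.00175909] [0.52400652 0.00129086 0.07349271] top 86 [ 0.50121619 -0.03373784  0.07029219] ((0.5000823140144348, -0.032995276153087616), (0.04534566029906273, 0.01986721344292164), 17.95952606201172) ((0.4941190183162689, -0.03151681274175644), (0.04371613264083862, 0.05003509670495987), 50.194515228271484)
[ 0.50473415 -0.0476681   0.04611205] [ 0.33699611  0.9706274   1.90013529 -1.44189572  1.38912482 -1.84547635]
[ 0.25316323 -0.94481803 -0.20791169] [ 0.53272189  0.93807102  1.85058793 -1.24585388  1.46599013 -1.91227616] [ 0.53272189  0.72836868  1.89443208 -1.23359897  1.52001497 -2.06958515]
```

```bash
python3 - <<'E'
from h import *
from station import manip, telemetry, cams, solver
s=telemetry.observe(); p=s["ee_pos"]; manip.servo_line([p[0],p[1],.30],rate=.3)
manip.move_ptp([.42,0,.36],[1,0,0,0])
P=np.array([.500,-.032,.050]); _,q,a=pose(P,105,-78,1); q=list(q)
manip.move_ptp(list(P-a*.10+[0,0,.17]),q)
manip.servo_line(list(P-a*.10),rate=.2)
s=telemetry.observe(); print(s["time"],s["qpos"].round(2))
pc,d=cams.get_image("scene"); cv2.imwrite("pics/s6.png",cv2.resize(pc[130:330,130:380,::-1],None,fx=3,fy=3))
pc,d=cams.get_image("wrist"); cv2.imwrite("pics/w6.png",pc[:,:,::-1])
E
```

```text
18.5833 [ 0.56  0.93  1.84 -1.22  1.48 -1.92]
```

View pics/s6.png

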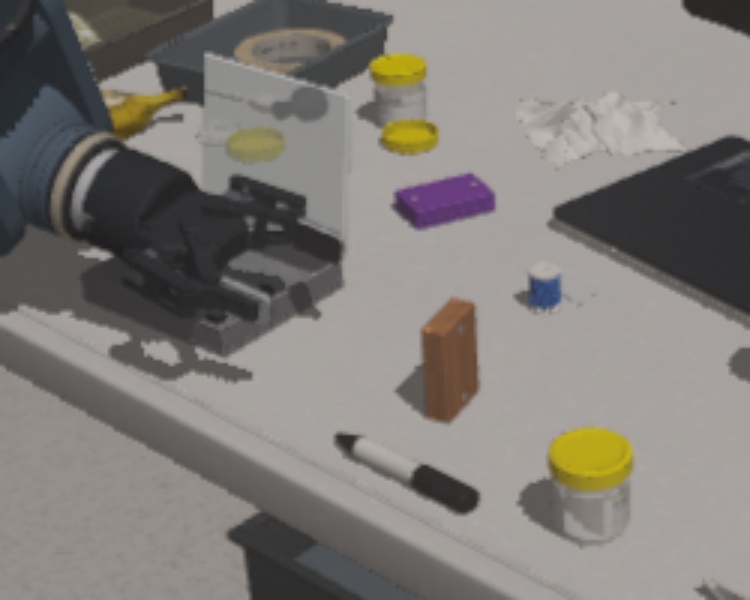

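View pics/w6.png

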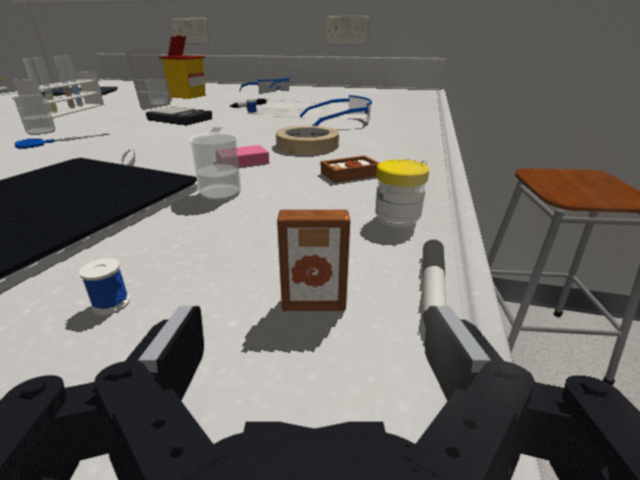

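```bash
python3 - <<'E'
from h import *
from station import manip, telemetry, cams, solver
P=np.array([.500,-.032,.050])
print(manip.servo_line(list(P),rate=.1,force_limit=10))
manip.close_gripper(80); s=telemetry.observe(); print(s["ee_pos"],s["grip_width"],s["wrist_force"],s["time"])
T=Tt(s["ee_pos"],s["orientation"])
rel=np.linalg.inv(mnt([.500,-.0325,.036],[0,0,1],-hd(105)))@T; np.save("rel2.npy",rel)
N=lambda z: pq(mnt([.4947,.2195,.013+z],hd(94.05),[0,0,-1])@rel)
p=s["ee_pos"]
print(solver.solve_ik(*N(.12)),solver.solve_ik(*N(.0)))
manip.servo_line([p[0],p[1],.25],rate=.2)
print(telemetry.observe()["grip_width"])
manip.move_ptp(*N(.12))
s=telemetry.observe(); print(s["time"],s["qpos"].round(2),s["grip_width"])
pc,d=cams.get_image("scene"); cv2.imwrite("pics/s7.png",cv2.resize(pc[100:300,130:380,::-1],None,fx=3,fy=3))
E
```

```text
False
[ 0.50011966 -0.03185051  0.05018412] 0.04371880173797032 [0.46501346 1.54282566 3.09772573] 20.2917
[ 0.45053303  0.5086291   1.69452061 -0.22683922  1.02886542  0.5062553 ] [ 0.45053303  0.6977499   1.73718261 -0.27082289  0.80410655  0.57804897]
0.04347183961297752
23.7667 [ 0.45  0.51  1.69 -0.23  1.03  0.51] 0.04370302173580176
```

View pics/s7.png

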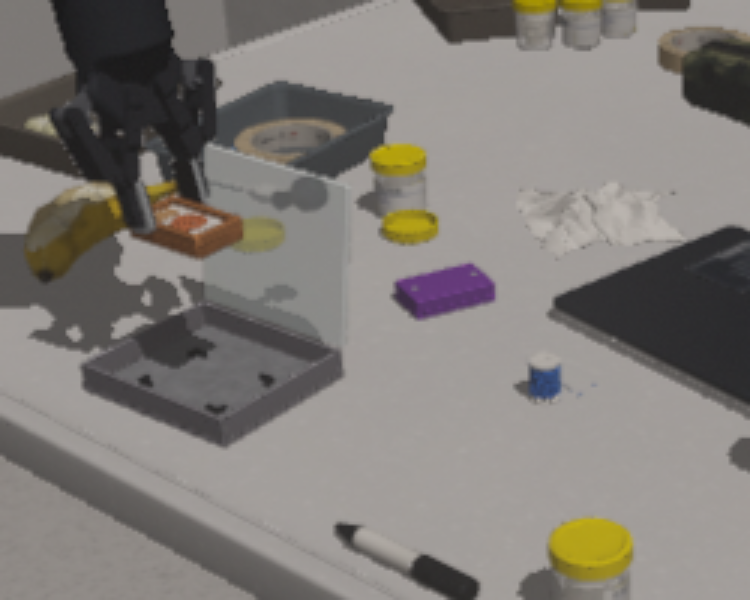

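```bash
python3 - <<'E'
from h import *
from station import manip, telemetry, cams, solver
rel=np.load("rel2.npy")
N=lambda z: pq(mnt([.4947,.2195,.013+z],hd(94.05),[0,0,-1])@rel)
manip.servo_line(N(.03)[0],rate=.15)
s=telemetry.observe(); M=Tt(s["ee_pos"],s["orientation"])@np.linalg.inv(rel); print(M[:3,3],M[:3,0])
for n in("scene","side"):
    c=cams.calibration(n); p,d=cams.get_image(n); P=dep(c,d,d>0)
    cv2.imwrite(f"pics/{n}8.png",p[:,:,::-1])
    L=(np.linalg.inv(M)@np.c_[P,np.ones(len(P))].T).T[:,:3]
    k=(abs(L[:,0])<.045)&(abs(L[:,1])<.021)&(L[:,2]<-.004)&(L[:,2]>-.014); Q=L[k]
    A=np.c_[Q[:,:2],np.ones(len(Q))]; co=np.linalg.lstsq(A,Q[:,2],rcond=None)[0]
    print(n,len(Q),"plane slopes/off",co,"x range",np.percentile(Q[:,0],[1,99]))
i=cv2.imread("pics/scene8.png")[130:270,130:280];j=cv2.imread("pics/side8.png")[120:260,180:330]
cv2.imwrite("pics/c8.png",cv2.resize(np.hstack([i,j]),None,fx=2.6,fy=3))
E
```

```text
[0.4951603 0.2197128 0.0437115] [-7.07316061e-02  9.97495329e-01  3.29458915e-04]
scene 213 plane slopes/off [-0.00712116 -0.04793746 -0.00678633] x range [-0.03736156  0.03376188]
side 153 plane slopes/off [ 0.00697872  0.01889103 -0.00687362] x range [-0.04084386  0.03270805]
```

View pics/c8.png

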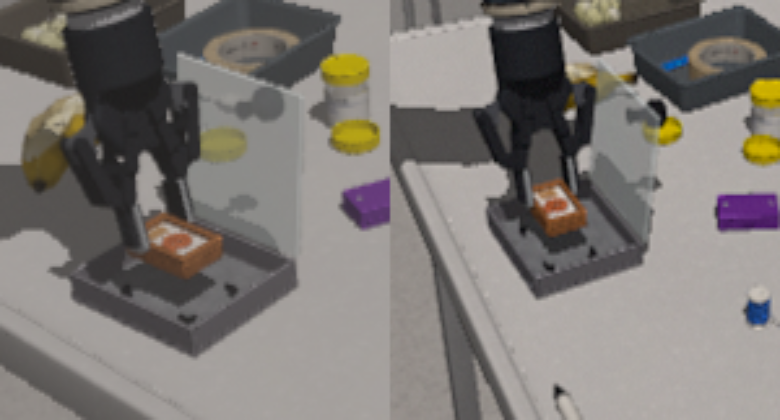

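```bash
python3 - <<'E'
from h import *
from station import cams,telemetry
rel=np.load("rel2.npy")
s=telemetry.observe(); M=Tt(s["ee_pos"],s["orientation"])@np.linalg.inv(rel)
for n,b in(("scene",(175,195,225,225)),("side",(230,170,260,205))):
    c=cams.calibration(n); p=cv2.imread(f"pics/{n}8.png"); x0,y0,x1,y1=b
    sub=cv2.resize(p[y0:y1,x0:x1],None,fx=14,fy=14,interpolation=cv2.INTER_CUBIC); cv2.imwrite(f"pics/{n}8z.png",sub)
    print(n)
    # expected corner projections
    K=np.array(c["K"]);W=np.linalg.inv(np.array(c["world_from_camera"]))
    for sx,sy,sz in((-1,-1,-1),(-1,1,-1),(1,1,-1),(1,-1,-1),(-1,-1,1),(-1,1,1)):
        w=M@[sx*.036,sy*.023,sz*.009,1]; q=K@(W@w)[:3]; q=q[:2]/q[2]; print((sx,sy,sz),q.round(1),((q-[x0,y0]+.5)*14).round())
E
```

```text
scene
(-1, -1, -1) [200.6 215.5] [365. 295.]
(-1, 1, -1) [215.5 207.4] [574. 181.]
(1, 1, -1) [192.9 199.3] [257.  67.]
(1, -1, -1) [177.8 207. ] [ 46. 174.]
(-1, -1, 1) [201.6 222.7] [379. 395.]
(-1, 1, 1) [216.4 214.5] [586. 280.]
side
(-1, -1, -1) [239.8 193.6] [144. 338.]
(-1, 1, -1) [254.9 189.6] [355. 282.]
(1, 1, -1) [244.9 178.8] [215. 131.]
(1, -1, -1) [230.3 182.5] [ 11. 182.]
(-1, -1, 1) [240.3 199.1] [152. 415.]
(-1, 1, 1) [255.3 195.1] [361. 358.]
```

View pics/scene8z.png

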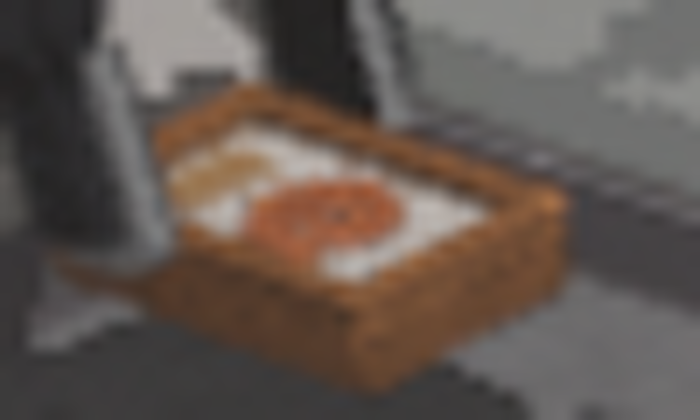

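View pics/side8z.png

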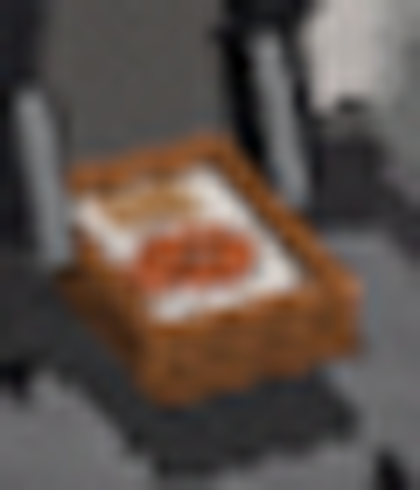

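```bash
python3 - <<'E'
from h import *
from station import manip, telemetry, cams, solver
rel=np.load("rel2.npy")
N=lambda z: pq(mnt([.4949,.2194,.013+z],hd(94.05),[0,0,-1])@rel)
manip.servo_line(N(.006)[0],rate=.1)
print(manip.servo_line(N(-.002)[0],rate=.02,force_limit=4))
s=telemetry.observe(); M=Tt(s["ee_pos"],s["orientation"])@np.linalg.inv(rel); print(M[:3,3],M[:3,0],s["wrist_force"],s["time"])
np.save("pplace.npy",np.r_[s["ee_pos"]])
pc,d=cams.get_image("side"); cv2.imwrite("pics/s9.png",cv2.resize(pc[130:250,190:320,::-1],None,fx=5,fy=5))
E
```

```text
True
[0.49510217 0.21949927 0.0120368 ] [-7.06141113e-02  9.97503707e-01 -4.08686438e-05] [-0.53348745 -0.13133385  6.01331036] 25.4583
```

View pics/s9.png

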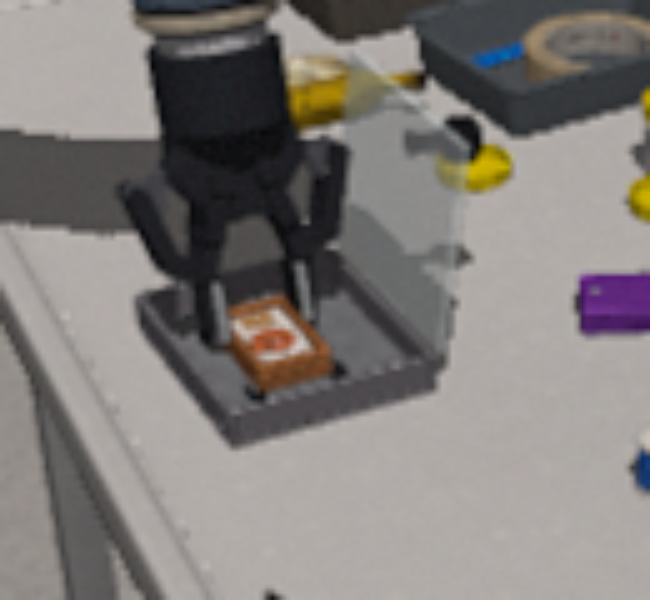

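```bash
python3 - <<'E'
from h import *
from station import manip, telemetry, cams, solver
manip.let_go(); s=telemetry.observe(); print(s["grip_width"],s["wrist_force"],s["time"])
p=s["ee_pos"]; a=R.from_quat(s["orientation"]).as_matrix()[:,2]
manip.servo_line(list(p-a*.15),rate=.15); manip.sleep(.3)
s=telemetry.observe(); print(s["time"],s["wrist_force"])
c=cams.calibration("wrist"); pc,d=cams.get_image("wrist"); cv2.imwrite("pics/w10.png",pc[:,:,::-1]); np.savez("pics/w10.npz",d=d,K=c["K"],world_from_camera=c["world_from_camera"])
for n in("side","scene"):
    c=cams.calibration(n);pc,d=cams.get_image(n); cv2.imwrite(f"pics/{n}10.png",pc[:,:,::-1]);np.savez(f"pics/{n}10.npz",d=d,K=c["K"],world_from_camera=c["world_from_camera"])
E
```

```text
0.08567490813353568 [-0.49714057  0.97586308 -0.5417325 ] 26.0
27.45 [0.21080644 0.87444249 0.16536661]
```

View pics/w10.png

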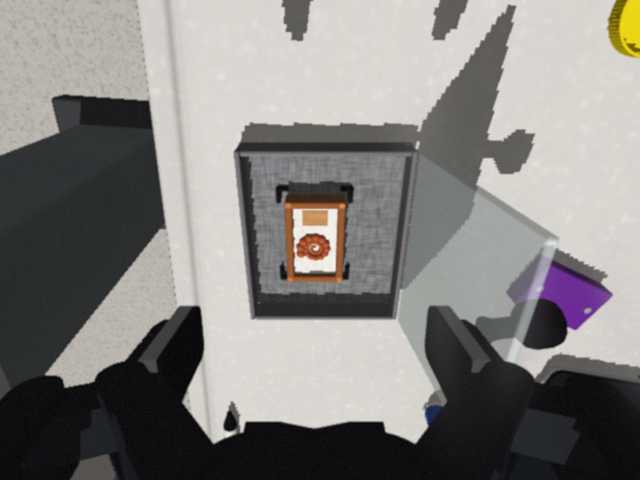

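View pics/scene10.png

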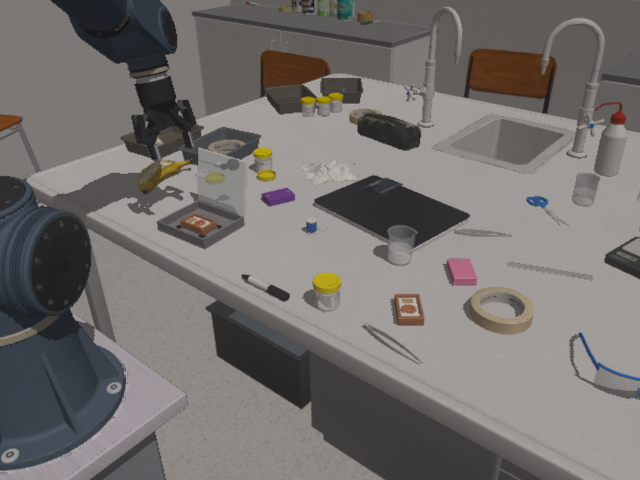

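```bash
python3 - <<'E'
from h import *
c=np.load("pics/w10.npz");p=cv2.imread("pics/w10.png");d=c["d"];hsv=cv2.cvtColor(p,cv2.COLOR_BGR2HSV);g=hsv[:,:,2]
P=dep(c,d,np.ones_like(g)>0)
k=(P[:,2]>.017)&(P[:,2]<.028)&(abs(P[:,0]-.495)<.034)&(abs(P[:,1]-.2195)<.048)
Q=P[k]; A=np.c_[Q[:,:2]-[.495,.2195],np.ones(len(Q))]; co=np.linalg.lstsq(A,Q[:,2],rcond=None)[0]
print("top plane",co,cv2.minAreaRect(Q[:,:2].astype(np.float32)))
m=cv2.inRange(hsv,(3,90,60),(18,255,255));kk=np.zeros_like(m);kk[190:290,275:355]=255;m&=kk
cs=np.vstack(cv2.findContours(m,0,1)[0]);print("brown z.022",cv2.minAreaRect(ray(c,cs[:,0],.022)[:,:2].astype(np.float32)))
m=((g<40)&(hsv[:,:,1]<120)).astype(np.uint8);k2=np.zeros_like(m);k2[180:290,270:360]=1;m&=k2
n,l,st,ce=cv2.connectedComponentsWithStats(m)
for i in range(1,n):
    if st[i,4]>15: print(st[i],ray(c,ce[i],.009)[0].round(4))
for z in ("w10",):
    rim=P[(P[:,2]>.020)&(P[:,2]<.028)&(abs(P[:,0]-.503)<.08)&(abs(P[:,1]-.22)<.09)]
    print("rim",cv2.minAreaRect(rim[:,:2].astype(np.float32)))
lid=P[(P[:,2]>.04)&(P[:,0]>.54)&(P[:,0]<.64)&(P[:,1]>.13)&(P[:,1]<.31)];print("lid",len(lid),lid.min(0),lid.max(0))
s=np.load("pics/scene10.npz");P=dep(s,s["d"],s["d"]>0);lid=P[(P[:,2]>.035)&(P[:,2]<.2)&(P[:,0]>.54)&(P[:,0]<.62)&(P[:,1]>.14)&(P[:,1]<.30)]
print(len(lid),lid.max(0))
# in case frame
R2=lid[:,:2]-[.5029,.2203]; xc=R2@[np.cos(np.radians(4)),np.sin(np.radians(4))]
f=np.polyfit(lid[:,2],xc,1);print("xc vs z",f, "angle",np.pi/2+np.arctan(f[0]))
E
```

```text
top plane [-2.42212812e-03  3.48270454e-05  2.00457366e-02] ((0.4940071702003479, 0.21933239698410034), (0.04616671800613403, 0.07321547716856003), 3.6961727142333984)
brown z.022 ((0.49402710795402527, 0.2221519649028778), (0.046562325209379196, 0.07704634964466095), 3.5745439529418945)
[340 185  13  17 126] [0.5167 0.2604 0.009 ]
[276 186  13  16  97] [0.4654 0.2564 0.009 ]
[281 265   5  14  53] [0.4693 0.1818 0.009 ]
[344 264   5  15  45] [0.5239 0.1863 0.009 ]
rim ((0.5036077499389648, 0.22059117257595062), (0.13237719237804413, 0.14984430372714996), 4.031965732574463)
lid 32369 [0.5400043  0.15011223 0.04000016] [0.63121741 0.30120409 0.2435775 ]
2359 [0.59493982 0.29999904 0.19763648]
xc vs z [0.14831516 0.05905028] angle 1.7180381075915532
```

```bash
cat > lid.py <<'E'
from h import *
C=np.array([.5032,.2204]); ex=hd(4.0)[:2]; ey=hd(94.0)[:2]
def W(xc,z,yc=-.045): return np.r_[C+ex*xc+ey*yc,z]
def arc(phi,r=.118,gap=0.):
    n=np.array([np.sin(phi),np.cos(phi)])
    k=np.array([.064-r*np.cos(phi),.024+r*np.sin(phi)])+n*(.006+gap)
    return W(k[0]+.011,k[1])
E
python3 - <<'E'
from lid import *
from station import manip, telemetry, cams, solver
_,q,_=pose([0,0,0],4,0); q=list(q)
p=telemetry.observe()["ee_pos"]
manip.close_gripper(20)
manip.move_ptp(list(W(.03,.30)),q)
manip.move_ptp(list(W(.135,.26)),q)
print(solver.solve_ik(list(arc(.1)),q))
p=W(.135,.024+.115); print(p,manip.servo_line(list(p),rate=.2,force_limit=8))
s=telemetry.observe(); print(s["time"],s["ee_pos"],s["grip_width"])
for n in("side","scene"):
    pc,d=cams.get_image(n); cv2.imwrite(f"pics/{n}11.png",cv2.resize(pc[80:260,130:330,::-1],None,fx=2,fy=2))
i=np.hstack([cv2.imread(f"pics/{n}11.png") for n in("side","scene")]);cv2.imwrite("pics/c11.png",i)
E
```

```text
[ 2.61712439e-01  5.46698238e-01  1.92444570e+00 -4.44089210e-16
  6.70448712e-01  1.76269560e+00]
[0.64101019 0.18492674 0.139     ] False
30.7583 [0.64155641 0.18519355 0.14076885] -3.2951904576716595e-05
```

View pics/c11.png

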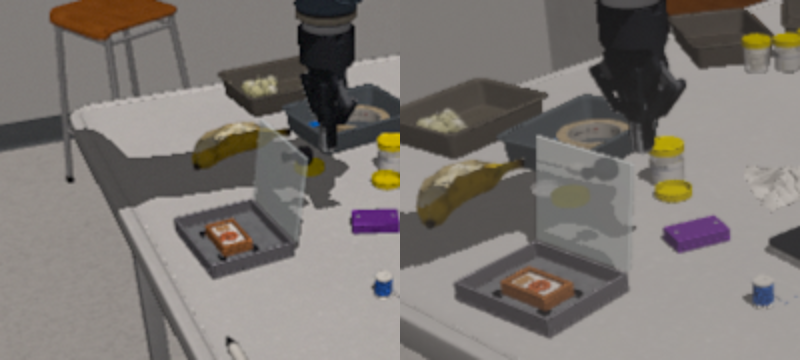

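```bash
python3 - <<'E'
from lid import *
from station import manip, telemetry, cams
for phi in [1.65,1.45,1.25,1.05,.85,.65,.45,.25,.10]:
    r=manip.servo_line(list(arc(phi,gap=-.001 if phi<1.6 else 0)),rate=.15,force_limit=25)
    s=telemetry.observe(); print(phi,r,s["time"].__round__(2),s["ee_pos"].round(4),s["wrist_force"].round(1))
    if r: break
E
```

```text
1.65 False 31.31 [0.5972 0.182  0.1422] [-0.5 -0.1  0.1]
1.45 False 31.62 [0.5727 0.1802 0.142 ] [ 0.1 -0.6 -0. ]
1.25 False 31.93 [0.5495 0.1786 0.1377] [ 0.5 -0.1  0.2]
1.05 False 32.24 [0.5276 0.177  0.129 ] [-0.1 -0.4  0.8]
0.85 False 32.55 [0.5079 0.1757 0.1162] [ 0.5  0.4 -0.1]
0.65 False 32.86 [0.4911 0.1745 0.0997] [ 0.7 -0.   0.7]
0.45 False 33.17 [0.4779 0.1736 0.0802] [ 0.7  0.8 -0.1]
0.25 False 33.48 [0.4688 0.1729 0.0585] [ 0.1  0.3 -0. ]
0.1 False 33.74 [0.4648 0.1726 0.0411] [-0.3  0.  -0.1]
```

```bash
python3 - <<'E'
from h import *
from station import cams
for n in("side","scene"):
    pc,d=cams.get_image(n); cv2.imwrite(f"pics/{n}12.png",cv2.resize(pc[80:260,130:330,::-1],None,fx=2,fy=2))
i=np.hstack([cv2.imread(f"pics/{n}12.png") for n in("side","scene")]);cv2.imwrite("pics/c12.png",i)
E
```

```text
(no output)
```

View pics/c12.png

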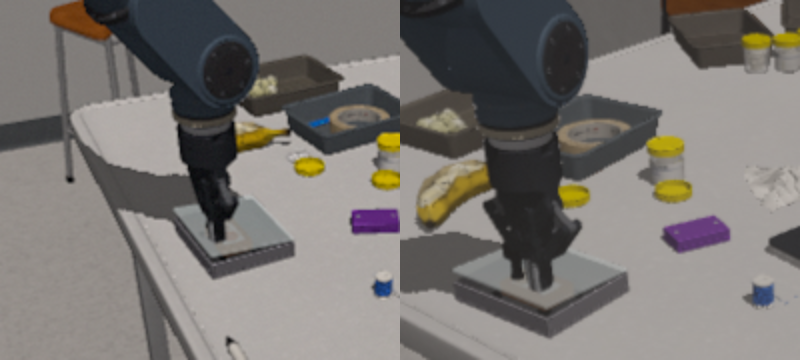

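Lid followed; now press it home, back off and check.

```bash
python3 - <<'E'
from lid import *
from station import manip, telemetry, cams
p=arc(0); p[2]=.026
r=manip.servo_line(list(p),rate=.04,force_limit=15); s=telemetry.observe(); print(r,s["ee_pos"],s["wrist_force"],s["time"])
manip.servo_line([p[0],p[1],.2],rate=.2)
_,q,_=pose([0,0,0],4,0)
manip.move_ptp([.40,.0,.30],list(q)); manip.sleep(.2)
print(telemetry.observe()["time"])
for n in("side","scene"):
    c=cams.calibration(n);pc,d=cams.get_image(n); cv2.imwrite(f"pics/{n}13.png",pc[:,:,::-1])
    P=dep(c,d,d>0); L=np.c_[(P[:,:2]-C)@ex,(P[:,:2]-C)@ey,P[:,2]]
    k=(abs(L[:,0])<.058)&(abs(L[:,1])<.07)&(L[:,2]>.0)&(L[:,2]<.045)&((abs(L[:,1])>.02)|(abs(L[:,0]+.034)>.02)); Q=L[k]
    f=np.linalg.lstsq(np.c_[Q[:,:2],np.ones(len(Q))],Q[:,2],rcond=None)[0]; print(n,len(Q),f,np.median(Q[:,2]))
    kn=L[(abs(L[:,0])<.06)&(abs(L[:,1])<.07)&(L[:,2]>.05)&(L[:,2]<.12)]; print("knob",len(kn),np.median(kn,0),kn.max(0))
i=np.hstack([cv2.imread(f"pics/{n}13.png")[100:280,140:340] for n in("side","scene")]);cv2.imwrite("pics/c13.png",cv2.resize(i,None,fx=2,fy=2))
E
```

```text
True [0.46443629 0.1727252  0.03034574] [-4.21001627 -0.36602887 14.55040358] 34.1833
36.2333
side 795 [-0.00058079 -0.00229001  0.02894345] 0.028944437666908907
knob 83 [-0.03478082 -0.00909651  0.06881775] [-0.02045988  0.01135126  0.07411116]
scene 1180 [-0.00096357  0.00038803  0.02870665] 0.02870774712844687
knob 135 [-0.04271036 -0.00610707  0.06754081] [-0.02600589  0.01273623  0.07372298]
```

View pics/c13.png

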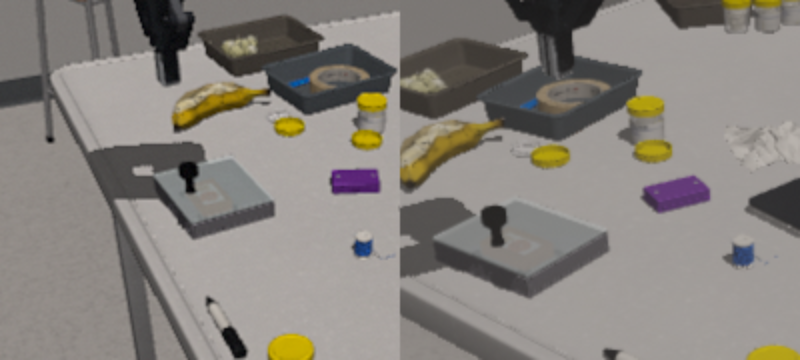

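View pics/side13.png

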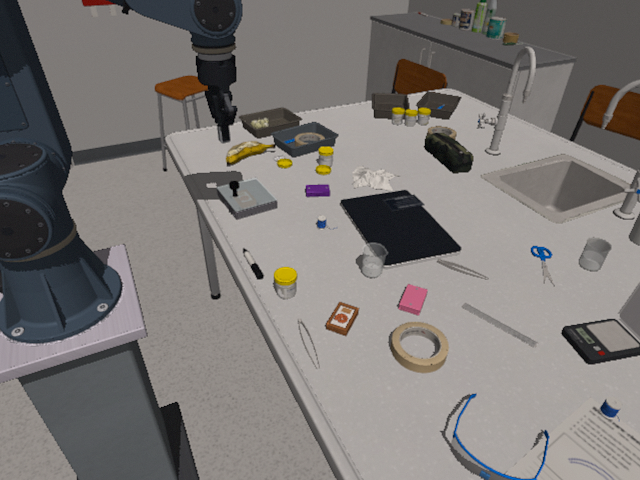

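```bash
python3 - <<'E'
from station import ticket,telemetry
s=telemetry.observe(); print(s["time"],s["ee_pos"],abs(s["qvel"]).max())
print(ticket.finish_job())
E
```

```text
36.3333 [0.4000918  0.00052688 0.29950701] 0.005736758445439104
the job is handed in; nothing more can be done
None
```

The mount is face up and flat in the nest with the lid shut, and the job was handed in at about 36 s of the 72 s allowed. I turned the mount in two 90° steps. First I stood it on its short end on the worktop, then gripped it again from the other side and laid it in the nest. After releasing it, I pushed the lid shut from behind with the closed fingers.

**Mount:** with the lid still open, the wrist camera put its middle within about 1 mm of the nest centre. It was within about 0.5° of the case's y axis, with a surface slope below 0.003. I did not measure it again after the lid shut. Through the closed lid it still shows face up.

**Lid:** the last press stopped on solid contact with the finger tip 30 mm above the worktop, where the shut lid's top should be. Depth readings showed the lid plane level to within 0.001 to 0.002 rad, and the knob upright.

**Bystanders:** in the last side picture the other mount and the bystanders look as they did at the start. I did not measure them. The arm stood clear and still.

**Disagreements:**
- **Mount top height:** it read 20 mm instead of 22 mm, about the 2 mm calibration error.
- **Brown outline:** with the lid open, the mount's outline read 77 mm long and about 3 mm off in y. The depth measurement gave 73 mm and on centre, so I trusted that.
- **Last look before placing:** depth points suggested the mount sat 2 to 4 mm to one side in the grip, but the corner check agreed within about a pixel (1.5 to 2 mm), so I went on.

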